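# Vent the potting unit and hold its bayonet cap seated

### The arm

A 6-joint arm with a two-finger parallel gripper is mounted at the origin on the work surface. World frame = base frame: x ahead of the robot, y to its left, z up, the work surface at z = 0. Lengths are in mm, angles in rad, forces in N, time in s.
With the tool pointing down it reaches from about 300 to 775 mm from the base axis. Payload 14.6 kg.
Tool frame: the origin (TCP) lies between the finger pads; the fingertips stand manip.tip_reach ahead of it and the grasp point (between the pads) lies 5 mm behind it (manip.tip_reach is the distance from the TCP to the fingertips, in mm); z points along the fingers, y is the line along which they close (so a half turn about z gives the same grasp; the last joint's range is limited). The gripper opens to 94 mm and grips with 3 to 60 N. Pads are 16 mm wide; open, the fingers measure 119 mm over their backs; the gripper's body (75 mm by 177 mm) begins 78 mm behind the grasp point.
Start: joints at [-1.231, 0.3, 1.521, -0, 1.321, -0.067], TCP at [217.612, -505.108, 219.446] pointing down, gripper open.
Joint ranges: [-3.03, 3.03], [-0.79, 2.21], [0.23, 2.52], [-1.04, 4.18], [0, 3.07], [-2.55, 2.55]. Speed limits (rad/s): [2.22, 2.22, 2.57, 3.14, 3.14, 3.14].

### API

Orientations are given as [roll, pitch, yaw] about the fixed x, y, z axes, in that order (R = Rz(yaw) Ry(pitch) Rx(roll)).
In Python, from cell import manip gives the robot as it stands. The module is installed in compiled form; this text tells all that it offers.
- The arm moves only by the shell command python3 -m creep 'ROWS' [FORCE]. ROWS is JSON, a list of rows, each a list of 3 entries, a list of its own where there are three numbers: the opening, from -1 (shut) to 1 (fully open), then the shift along the tool's x, y, z in cm, then the turn about the tool's z in units of 5 degrees (1.0 is 5 degrees). In form: [[grip, [tx, ty, tz], roll], ...]. A call has 1 to 12 rows; each row is the pose to reach, as a shift and turn from the pose commanded when the call began, along the tool's axes at that moment; what a row does not reach only later rows make up. A row lasts 1/10 s, in which the tool goes at most 50 mm and 8.59 degrees, less where a joint would pass 70% of its speed; a pose out of reach is approached as far as the arm can. A call with a gripper value outside its range is refused whole. The fingers move at their own pace and stop on an object; FORCE is the grip in N (left out, the last holds). Time passes only in rows, so rows that repeat a pose let the fingers close. It gives the time, the measured TCP pose, the force, the opening and the grip force at its end, in the units of the state.
- manip.read_state(): the state, without advancing time (a new reading comes with each control period).
- manip.camera(name): name is "scene" or "top" or "wrist"; returns the picture (480x640x3 uint8, red, green, blue); there is no depth.
- manip.camera_params(name): a dict with "fovy" (degrees; the focal length in pixels is half the picture's height over the tangent of half this angle, whatever the lens; pixels are square), "cx", "cy" (the principal point, pixels), "k1" (the pictures are not rectified: a ray, as slopes to the right and down, at radius r is drawn at 1 + k1 r^2 times it, then the intrinsics apply), "origin" and "attitude" of the camera in the world. Camera axes: x right, y down, z forward; pixel columns grow to the right and rows downward; lengths in mm; the calibration is good to about 2 mm. A picture is of the moment at which its call begins: read the wrist's pose just before it. camera_params takes no time and is no camera call; for the wrist camera it gives the pose at the moment of the call.
- manip.sign_off(): hands the job in; it is judged then, once.
The state is a dict: "clock": time; "joints": joint angles; "qd": joint speeds; "effort": joint torques, N m; "eef_pos": TCP position; "eef_rot": TCP orientation; "wrist_force": force on the tool from outside, world axes, zero at the start; "moment": the same for the moment, N m; "finger_gap": finger opening in mm; "finger_force": force on a finger pad.
Only numpy, scipy, OpenCV 4.12 (cv2) and the standard library are available. Lean on these libraries where they do the work, as an engineer would, in place of code of your own. Each camera call takes 0.05 s, during which the arm holds its last target. There are 200 camera calls.

### The job

Vent the potting unit by pressing its small recessed button fully down with the pin of the stylus, then stand the stylus back in its holder and let go of it. Next fit the bayonet cap to the port: line its two lugs up with the notches, push it in against the spring and turn it a quarter turn clockwise (seen from above) to the stop. Finish while still gripping the cap and pressing it fully home, flange flush on the collar (do not let go, it must stay held down), and leave the two loose relays and the jar where they are.

Things in the scene. Friction and masses are not known exactly. Their poses are not given: they have to be found in the camera images.
- unit: White fixed block, 140 (x) by 250 (y) by 45 mm tall, origin at the centre of its underside on the table, z up. On its deck (top, 45 mm up) stand the bayonet port (at +62 mm in the block's y) and the vent button's dark steel bezel (at -62 mm in y).
- port (a point): Centre of the bayonet port's mouth, level with the flat top of its aluminium collar (62 mm across, 32 mm above the deck, 77 mm above the table); axes of the block. Bore 33 mm; two notches 10 mm wide run out along +x and -x through the 10 mm thick top lip. In the chamber below, the lugs turn clockwise only (from above), to a stop at 93 degrees. A white spring plate starts 14 mm below the mouth.
- port_spring (a joint): How far the port's white spring plate is pushed down (m): 0 at rest, 0.008 when the lugs are just clear under the lip (where a turned cap rises to if it is not held down), 0.012 when the cap's flange is flush on the collar. It pushes up with 5 N at 0 and about 11.5 N at 0.012.
- vent_rim (a point): Centre of the flat top rim of the vent button's bezel: a dark steel ring 32 mm across with a 14 mm hole, standing 14 mm above the deck, 59 mm above the table; axes of the block.
- vent_top (a point): Centre of the top of the vent button, a steel plunger 11 mm across that sits 8 mm below the bezel's rim; it moves with the plunger.
- vent (a joint): Vent button travel (m): 0 released, 0.005 fully pressed. Spring: 1.5 N at 0, 4 N fully down.
- holder: Fixed aluminium stylus holder, block 70 by 70 by 50 mm tall, origin at the centre of its underside, z up. It stands left or right of the unit; the cap is on the other side.
- holder_hole0 (a point): Centre of the mouth of the hole in the holder's top, 50 mm above the table; about 13 mm wide, with a 2 mm chamfer, 46 mm deep.
- stylus: Loose stylus, about 60 g, 108 mm long, standing upright in the holder. Origin at the tip of its pin, z up along it to the handle: steel pin 7 mm thick from 0 to 38 mm, black square handle 20 by 20 mm from 38 to 108 mm with its flat sides across x and y. In the holder the handle's shoulder rests on the holder's top, so the tip is 38 mm below it.
- stylus_tip (a point): Tip of the stylus pin, same as the stylus's origin.
- cap: Loose bayonet cap, ~140 g, 70 mm tall, standing on the table; origin under the stem's centre, z up. Stem 30 mm thick, 0 to 26 mm up, foot chamfered; lugs along +x and -x, 44 mm over both, 7 mm wide, 6 to 12 mm up; flange 54 mm across, 26 to 32 mm; grip bar 32 to 70 mm, 46 mm long in x (in line with the lugs), 16 mm thick in y. Flush in the port, its origin is 26 mm below the mouth.
- relay_a: Loose black relay, 28 by 32 by 26 mm, pins up, on the left at the back, the one nearer the unit; origin under its centre. Leave alone.
- relay_b: Loose black relay like the other, farther out on the left; origin under its centre. Leave alone.
- jar: Loose closed jar, 52 mm across, 65 mm tall, on the right at the back; origin under its centre. Leave alone.

How it is judged:
By the outcome, as a careful person would: the job done as asked, in the order asked, and still so for the second after the job is handed in, while the arm keeps its last pose, push and grip.
It also fails if it takes over 62 s, if anything falls off the work surface, if the arm or the gripper's body presses on something with over 40 N, if the wrist force passes 120 N, or if a joint passes its speed limit or range.

## Working session

There is one attempt and no reset: what is moved stays moved. The work goes in short steps, Python scripts to look and compute and a shell command to move; the robot and the scene stay as the last step left them, time stands still between calls to the robot, and variables do not carry over. Pictures are saved under pics/ and viewed, at most 10 in all, crops included, and the job is handed in when it is done.

```bash
mkdir -p pics
cat > h.py <<'E'
import numpy as np, cv2
from cell import manip
from scipy.spatial.transform import Rotation as R
def rot(a):
    a=np.array(a,float)
    return a if a.shape==(3,3) else (R.from_euler('xyz',a).as_matrix() if a.size==3 else R.from_quat(a).as_matrix())
def shot(n,f):
    p=manip.camera_params(n); im=manip.camera(n); cv2.imwrite('pics/'+f,im[:,:,::-1]); return p,im
def px2w(p,u,v,z):
    f=240/np.tan(np.radians(p['fovy'])/2)
    d=np.array([(u-p['cx'])/f,(v-p['cy'])/f]); s=d.copy()
    for _ in range(30): s=d/(1+p['k1']*(s@s))
    r=rot(p['attitude'])@np.array([s[0],s[1],1]); o=np.array(p['origin'])
    return o+r*(z-o[2])/r[2]
def w2px(p,X):
    f=240/np.tan(np.radians(p['fovy'])/2)
    c=rot(p['attitude']).T@(np.array(X,float)-np.array(p['origin'])); s=c[:2]/c[2]
    return s*(1+p['k1']*(s@s))*f+[p['cx'],p['cy']]
E
python3 - <<'E'
from h import *
import pickle
for n in ['top','scene']:
    p,im=shot(n,n+'0.png'); print(n,p); pickle.dump(p,open(n+'.pkl','wb'))
print(manip.read_state(),manip.tip_reach)
E
```

```text
top {'fovy': 46.69464651343557, 'cx': 327.1419499191018, 'cy': 250.85148493533612, 'k1': 0.012663798643488109, 'origin': array([ 439.81297221,   21.23155336, 1201.11202011]), 'attitude': array([-3.03830915, -0.0195274 , -1.59249769])}
scene {'fovy': 43.52119309869964, 'cx': 322.6530967403971, 'cy': 243.93744818141667, 'k1': 0.010202682345114386, 'origin': array([1282.81631686,  378.14611908,  969.28485553]), 'attitude': array([-2.39862695, -0.0098627 ,  2.0462657 ])}
{'clock': 0.1, 'joints': array([-1.23058360e+00,  3.00385973e-01,  1.52150209e+00,  1.97782314e-05,
        1.32070543e+00, -6.65892281e-02]), 'qd': array([ 0.00098873, -0.00203535, -0.00100479, -0.00118401,  0.00060522,
        0.00063381]), 'effort': array([ 3.78110140e-03, -5.32642400e+01, -3.53285480e+01,  7.10312999e-02,
        2.34676368e-02, -7.27857037e-05]), 'eef_pos': array([ 217.55599387, -504.90804635,  218.96643485]), 'eef_rot': array([-3.14059531e+00, -8.57110787e-05,  4.06797009e-01]), 'wrist_force': array([ 0.14986388, -0.52018611,  0.40728509]), 'moment': array([0.02886436, 0.02564668, 0.03971451]), 'finger_force': 0.0, 'finger_gap': 93.65489031200241} 14.0
```

View pics/top0.png

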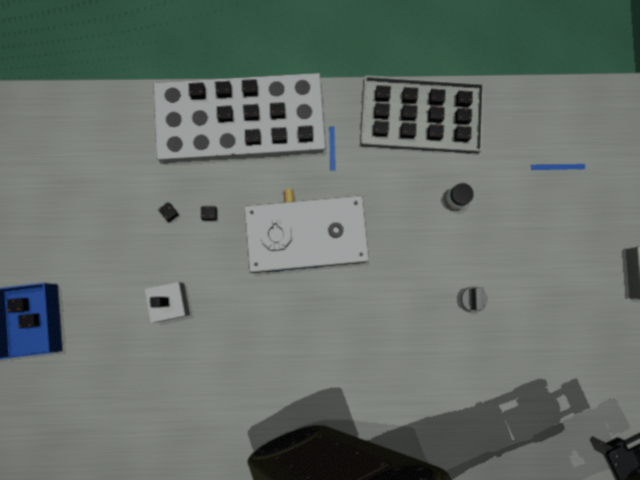

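View pics/scene0.png

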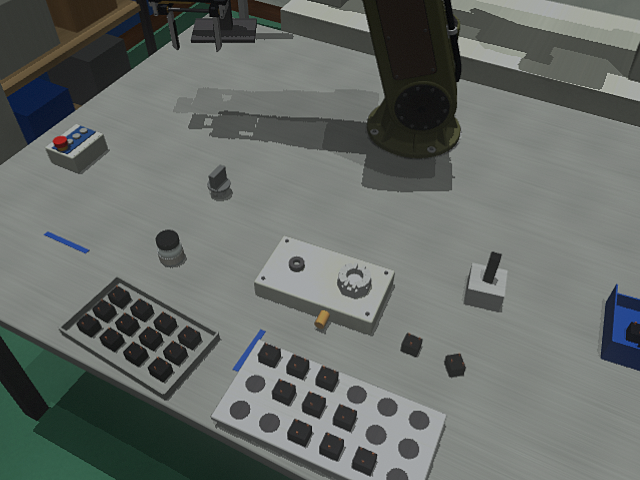

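The top view shows the unit at (306,234), its port at (276,235) and the vent at (336,230). The holder and stylus are at (166,302), the cap at (474,299), the jar at (460,195) and the relays at (169,211) and (209,213). The scene view agrees: stylus upright, cap standing, its bar roughly along world x. Next is a rough localisation.

Run:
```python
from h import *; import pickle
p=pickle.load(open('top.pkl','rb')); s=pickle.load(open('scene.pkl','rb'))
im=cv2.imread('pics/top0.png')
for n,u,v,z in [('uTL',246,206,45),('uTR',364,197,45),('uBR',368,262,45),('uBL',250,272,45),('port',276,235,77),('vent',336,230,59),('hTL',146,289,50),('hTR',180,282,50),('hBR',187,314,50),('hBL',152,321,50),('sty',159,302,108+12),('capbar',474,299,70),('jar',460,195,65),('ra',209,213,26),('rb',169,211,26)]:
    print(n,px2w(p,u,v,z).round(1))
for n,u,v,z in [('port',355,277,77),('vent',297,264,59),('sty',495,254,120),('cap',218,172,70)]: print('scene',n,px2w(s,u,v,z).round(1))
print(manip.camera_params('wrist'))
a=cv2.resize(im[270:335,130:205],None,fx=5,fy=5,interpolation=cv2.INTER_CUBIC);b=cv2.resize(im[270:335,435:510],None,fx=5,fy=5,interpolation=cv2.INTER_CUBIC)
c=cv2.resize(im[190:280,240:375],None,fx=5,fy=5,interpolation=cv2.INTER_CUBIC)[:,:675]
```

```text
uTL [657.3 164.5  45. ]
uTR [672.1 -84.4  45. ]
uBR [534.1 -88.8  45. ]
uBL [518.2 157.2  45. ]
port [590.3 100.1  77. ]
vent [600.8 -23.   59. ]
hTL [487.3 369.4  50. ]
hTR [500.2 300.3  50. ]
hBR [434.4 285.7  50. ]
hBL [421.9 356.5  50. ]
sty [458.9 323.2 120. ]
capbar [ 452.2 -300.3   70. ]
jar [ 668.6 -283.    65. ]
ra [647.1 245.5  26. ]
rb [652.9 330.1  26. ]
scene port [597.8 105.2  77. ]
scene vent [607.4 -17.   59. ]
scene sty [456.3 329.3 120. ]
scene cap [ 457.7 -304.5   70. ]
{'fovy': 65.45951915997456, 'cx': 316.72371525195655, 'cy': 236.10388608512542, 'k1': -0.04946354977750235, 'origin': array([ 280.24777368, -478.04914877,  382.80408702]), 'attitude': array([ 2.90317800e+00,  4.58656869e-05, -1.16431428e+00])}
```

```bash
cat >> h.py <<'E'
def go(x,y,z,yaw):
    s=manip.read_state(); M=rot(s['eef_rot']); y0=np.arctan2(M[1,0],M[0,0])
    d=M.T@(np.array([x,y,z])-s['eef_pos'])/10; a=(yaw-y0+np.pi)%(2*np.pi)-np.pi
    print('t',round(s['clock'],2),'shift cm',d.round(3),'roll',round(-np.degrees(a)/5,3),'gap',round(s['finger_gap'],1),'F',s['wrist_force'].round(1),'yaw',round(y0,4),'pos',s['eef_pos'].round(1))
E
python3 -m creep '[[1,[29.9,-9.2,0],0],[1,[29.9,-9.2,0],0],[1,[29.9,-9.2,0],0],[1,[29.9,-9.2,0],0],[1,[29.9,-9.2,0],0],[1,[29.9,-9.2,0],0],[1,[29.9,-9.2,0],0],[1,[29.9,-9.2,0],0],[1,[29.9,-9.2,0],0],[1,[29.9,-9.2,0],0]]'
python3 - <<'E'
from h import *; import pickle
p,im=shot('wrist','cap.png'); pickle.dump(p,open('wcap.pkl','wb')); print(p); go(595,40,219,np.pi)
E
```

```text
clock: 1.1
eef_pos: [454.8, -303.4, 219.4]
eef_rot: [-3.142, 0.0, 0.405]
wrist_force: [0.0, 0.5, -0.1]
finger_gap: 93.9
finger_force: 0.0
{'fovy': 65.45951915997456, 'cx': 316.72371525195655, 'cy': 236.10388608512542, 'k1': -0.04946354977750235, 'origin': array([ 517.52417389, -276.49938107,  383.22445818]), 'attitude': array([ 2.90286465e+00, -8.81542547e-04, -1.16603543e+00])}
t 1.15 shift cm [ 26.41  -26.045   0.043] roll -31.361 gap 94.3 F [0.4 0.9 0.1] yaw 0.4049 pos [ 454.8 -303.4  219.5]
```

View pics/cap.png

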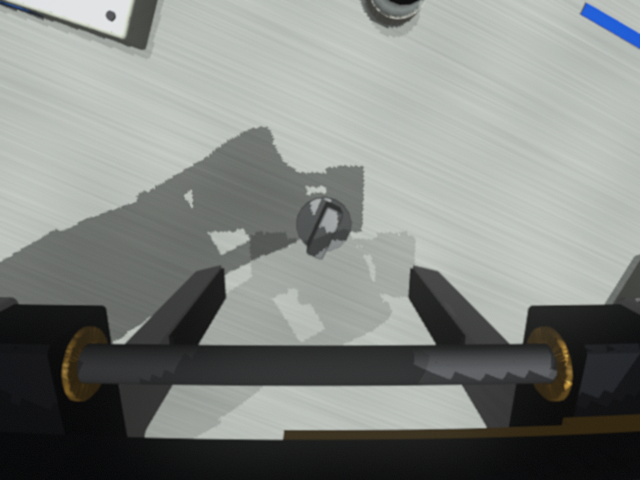

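The wrist view shows the cap centred near (324,223), between the fingers, with its bar tilted to the right. I'll enlarge it to measure.

```bash
python3 -c "
import cv2
im=cv2.imread('pics/cap.png')[185:265,284:364]; cv2.imwrite('pics/capz.png',cv2.resize(im,(560,560),interpolation=cv2.INTER_CUBIC))"
python3 -m creep '[[1,[26.4,-26,0],-31.4],[1,[26.4,-26,0],-31.4],[1,[26.4,-26,0],-31.4],[1,[26.4,-26,0],-31.4],[1,[26.4,-26,0],-31.4],[1,[26.4,-26,0],-31.4],[1,[26.4,-26,0],-31.4],[1,[26.4,-26,0],-31.4],[1,[26.4,-26,0],-31.4],[1,[26.4,-26,0],-31.4],[1,[26.4,-26,0],-31.4],[1,[26.4,-26,0],-31.4]]'
python3 -c "from h import *; go(595,40,219,np.pi)"
```

```text
clock: 2.35
eef_pos: [595.3, 39.7, 219.5]
eef_rot: [-3.142, 0.0, 2.212]
wrist_force: [-0.1, 0.2, -0.3]
finger_gap: 94.0
finger_force: 0.0
t 2.35 shift cm [ 0.044 -0.009  0.048] roll -10.658 gap 94.0 F [-0.1  0.2 -0.3] yaw 2.2115 pos [595.3  39.7 219.5]
```

View pics/capz.png

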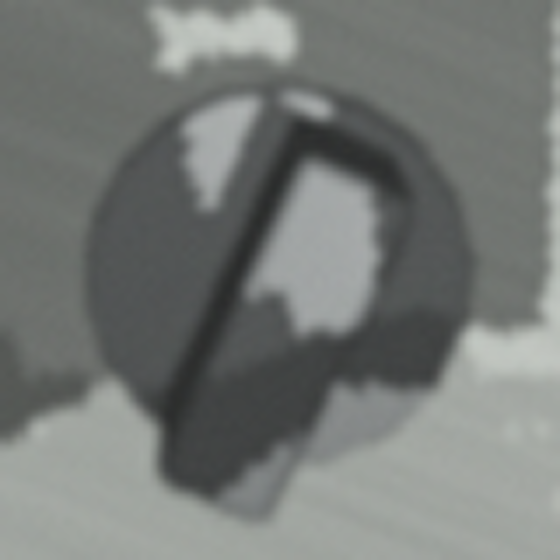

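The crop shows the flange circle centred at about (280,277), i.e. pixel (324,224.6). The bar's top corners are near (298,125), (410,190), (265,520) and (165,470).

```bash
python3 -m creep '[[1,[0,0,0],-10.7],[1,[0,0,0],-10.7],[1,[0,0,0],-10.7],[1,[0,0,0],-10.7],[1,[0,0,0],-10.7],[1,[0,0,0],-10.7],[1,[0,0,0],-10.7],[1,[0,0,0],-10.7]]'
python3 - <<'E'
from h import *; import pickle
p=pickle.load(open('wcap.pkl','rb'))
g=lambda u,v,z: px2w(p,284+u/7-.43,185+v/7-.43,z)
print('flange',g(280,277,32))
c=[g(*q,70) for q in [(298,125),(410,190),(265,520),(165,470)]]
print(np.round(c,1),np.mean(c,0)); 
for a,b in [(3,0),(2,1),(0,1),(3,2)]:
    d=c[b]-c[a]; print(np.linalg.norm(d),np.arctan2(d[1],d[0]))
p,im=shot('wrist','unit.png'); pickle.dump(p,open('wunit.pkl','wb')); go(595,40,219,np.pi)
E
```

```text
clock: 3.15
eef_pos: [595.4, 39.8, 219.5]
eef_rot: [-3.142, 0.0, 3.139]
wrist_force: [0.7, 0.0, 0.0]
finger_gap: 94.0
finger_force: 0.0
flange [ 452.53563794 -311.83325337   32.        ]
[[ 477.6 -302.6   70. ]
 [ 475.7 -318.2   70. ]
 [ 430.3 -318.6   70. ]
 [ 431.4 -304.6   70. ]] [ 453.75579784 -311.00944949   70.        ]
46.27372582485679 0.04438042136624011
45.36861869239275 0.009048397836867523
15.798575140872794 -1.6935140267379762
14.078210229964421 -1.647051860389479
t 3.2 shift cm [0.036 0.006 0.049] roll -0.041 gap 94.1 F [ 0.5  0.1 -0.7] yaw 3.138 pos [595.4  39.9 219.5]
```

View pics/unit.png

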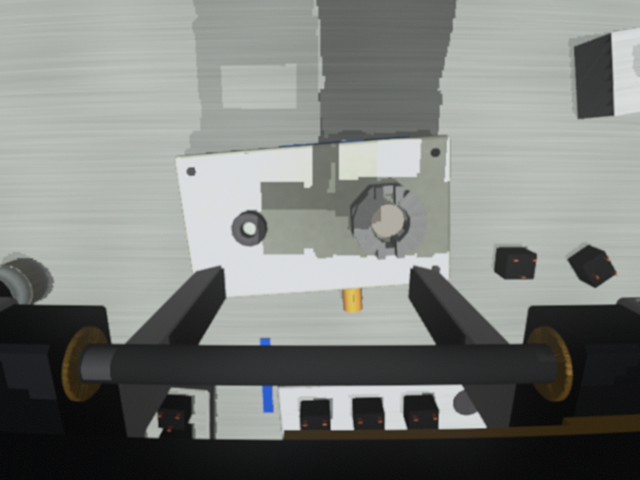

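The wrist view shows the vent ring at about (249,228) and the port collar at about (388,217), with the holder at upper right. I'll fit both circles and cross-check cameras.

Run:
```python
from h import *; import pickle
p=pickle.load(open('wunit.pkl','rb')); t=pickle.load(open('top.pkl','rb')); s=pickle.load(open('scene.pkl','rb')); c=pickle.load(open('wcap.pkl','rb'))
print('vent',px2w(p,249,228,59),'port',px2w(p,388,217,77))
for n,u,v,z in [('TL',177,156,45),('TR',448,135,45),('BR?',449,281,45),('BL',199,298,45)]: print(n,px2w(p,u,v,z).round(1))
for X in [(453,-311,70),(453,-311,32)]: print('cap px top',w2px(t,X),'scene',w2px(s,X),'w',w2px(c,X))
X=px2w(p,249,228,59);print('vent px top',w2px(t,X),w2px(s,X)); X=px2w(p,388,217,77);print('port',w2px(t,X),w2px(s,X))
# enlarged composite: wrist vent+port, top cap, scene cap
cr=lambda f,u,v,h,w=None:cv2.resize(cv2.imread('pics/'+f)[v-h:v+h,u-h:u+h],(300,300),interpolation=cv2.INTER_CUBIC)
cv2.imwrite('pics/comp.png',np.vstack([np.hstack([cr('unit.png',249,228,30),cr('unit.png',388,217,50)]),np.hstack([cr('top0.png',474,299,25),cr('scene0.png',219,182,25)])]))
```

```text
vent [598.60081787 -20.8506883   59.        ] port [585.50696067  99.06651957  77.        ]
TL [535.5 -85.4  45. ]
TR [518.  155.6  45. ]
BR? [654.5 167.2  45. ]
BL [671.6 -75.9  45. ]
cap px top [479.23470946 298.47483748] scene [216.76208015 169.93990232] w [323.72208882 232.3427606 ]
cap px top [473.96541767 298.79667889] scene [218.72240699 182.45772737] w [322.96613597 223.37162187]
vent px top [335.01108514 231.07733853] [297.45217091 260.38178138]
port [276.55171798 237.33647596] [354.83495995 271.52919114]
```

View pics/comp.png

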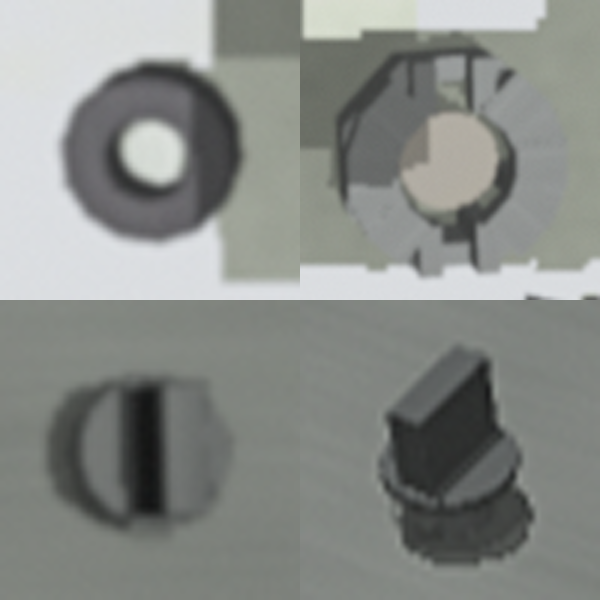

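The composite resolves it. In the top view the dark strip is the bar's side, and its top is at about u=480, which agrees with the wrist fix of (453,-311). The vent ring is centred at (248.7,228.1) and the port mouth at about (389.5,221), with its notches up and down in the picture. Next, the stylus.

Run:
```python
from h import *; import pickle
p=pickle.load(open('wunit.pkl','rb'))
print('vent',px2w(p,248.7,228.1,59),'port',px2w(p,389.5,221,77))
go(461,328,219,3.34)
```

```text
vent [598.6912923 -21.1229781  59.       ] port [588.91449541 100.46917938  77.        ]
t 3.2 shift cm [13.539 28.759  0.048] roll -2.314 gap 94.1 F [ 0.5  0.1 -0.7] yaw 3.138 pos [595.4  39.9 219.5]
```

```bash
python3 -m creep '[[1,[13.5,28.8,0],-2.3],[1,[13.5,28.8,0],-2.3],[1,[13.5,28.8,0],-2.3],[1,[13.5,28.8,0],-2.3],[1,[13.5,28.8,0],-2.3],[1,[13.5,28.8,0],-2.3],[1,[13.5,28.8,0],-2.3],[1,[13.5,28.8,0],-2.3],[1,[13.5,28.8,0],-2.3],[1,[13.5,28.8,0],-2.3]]'
python3 - <<'E'
from h import *; import pickle
p,im=shot('wrist','sty.png'); pickle.dump(p,open('wsty.pkl','wb'))
u,v=w2px(p,(461,328,80)).astype(int); print(u,v); u0,v0=u-75,v-65
cv2.imwrite('pics/styz.png',cv2.resize(im[v0:v0+130,u0:u0+150,::-1],None,fx=5,fy=5,interpolation=cv2.INTER_CUBIC)[:600]); print(u0,v0)
go(461,328,219,3.34)
E
```

```text
clock: 4.2
eef_pos: [461.4, 327.9, 219.4]
eef_rot: [-3.141, -0.0, -2.944]
wrist_force: [0.0, -0.6, 1.0]
finger_gap: 94.0
finger_force: 0.0
317 229
242 164
t 4.25 shift cm [0.039 0.021 0.05 ] roll -0.01 gap 94.2 F [-0.4 -0.9 -0.1] yaw -2.9441 pos [461.4 327.9 219.5]
```

View pics/styz.png

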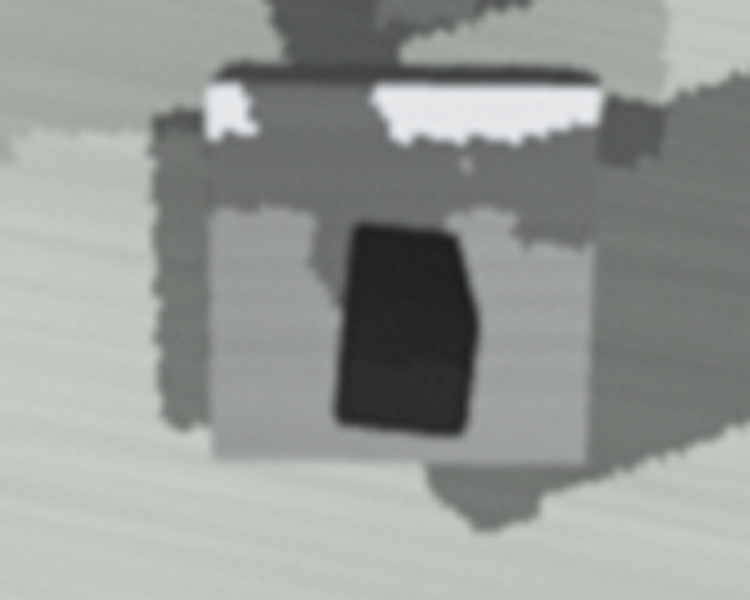

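The crop shows the holder top's corners at (208,85), (602,85), (588,462) and (212,462). The handle's top face has corners at about (337,422) and (465,435), and its far base edge runs (355,225) to (460,235), so it is turned slightly.

Run:
```python
from h import *; import pickle
p=pickle.load(open('wsty.pkl','rb'))
g=lambda u,v,z: px2w(p,242+u/5-.4,164+v/5-.4,z)
H=[g(*q,50) for q in [(208,85),(602,85),(588,462),(212,462)]]
print(np.round(H,1),np.mean(H,0)); 
for a,b in [(0,1),(3,2),(1,2),(0,3)]:
    d=H[b]-H[a]; print(np.linalg.norm(d),np.arctan2(d[1],d[0]))
T=[g(337,422,120),g(466,436,120),g(478,320,120)]; print(np.round(T,1),'ctr',(T[0]+T[2])/2)
for a,b in [(0,1),(1,2)]:
    d=T[b]-T[a]; print(np.linalg.norm(d),np.arctan2(d[1],d[0]))
B=[g(355,225,50),g(460,235,50)]; d=B[1]-B[0]; print(np.round(B,1),np.linalg.norm(d),np.arctan2(d[1],d[0]))
ang=np.arctan2(d[1],d[0]); n=np.array([-np.sin(ang),np.cos(ang)])
m=(B[0]+B[1])/2; print('ctr from base',m[:2]+10*n,m[:2]-10*n)
```

```text
[[430.3 291.   50. ]
 [416.5 359.6  50. ]
 [485.1 372.6  50. ]
 [498.8 303.9  50. ]] [457.66785731 331.7616204   50.        ]
69.96905121828492 1.7684183515904173
70.0190235714881 1.7683625383111934
69.77974468794118 0.18791975355686746
69.7763396372058 0.18720306631796552
[[467.4 323.  120. ]
 [465.7 342.  120. ]
 [448.4 340.1 120. ]] ctr [457.87629194 331.56622028 120.        ]
19.011263469610284 1.6562120084368497
17.462461324468183 -3.032221462069098
[[449.8 321.4  50. ]
 [447.9 340.4  50. ]] 19.061502904300593 1.6723431123189916
ctr from base [438.90998628 329.88976226] [458.80695736 331.91720935]
```

```bash
python3 -c "from h import *; go(457.8,331.7,86.5,np.pi+.095)"
```

```text
t 4.25 shift cm [ 0.282  0.447 13.3  ] roll 1.175 gap 94.2 F [-0.4 -0.9 -0.1] yaw -2.9441 pos [461.4 327.9 219.5]
```

```bash
python3 -m creep '[[1,[0.28,0.45,4],1.2],[1,[0.28,0.45,9],1.2],[1,[0.28,0.45,12.5],1.2],[1,[0.28,0.45,13.3],1.2],[1,[0.28,0.45,13.3],1.2],[1,[0.28,0.45,13.3],1.2],[-1,[0.28,0.45,13.3],1.2],[-1,[0.28,0.45,13.3],1.2],[-1,[0.28,0.45,13.3],1.2],[-1,[0.28,0.45,13.3],1.2],[-1,[0.28,0.45,13.3],1.2],[-1,[0.28,0.45,13.3],1.2]]' 25; python3 -c "from h import *; go(457.8,331.7,86.5,np.pi+.095)"
```

```text
clock: 5.45
eef_pos: [457.0, 332.9, 86.5]
eef_rot: [3.142, -0.0, -3.047]
wrist_force: [-0.1, 0.0, -0.1]
finger_gap: 49.7
finger_force: 0.0
t 5.45 shift cm [-0.064 -0.131 -0.002] roll 0.0 gap 49.7 F [-0.1  0.  -0.1] yaw -3.0466 pos [457.  332.9  86.5]
```

```bash
python3 -m creep '[[-1,[-0.05,-0.1,0],0],[-1,[-0.05,-0.1,0],0],[-1,[-0.05,-0.1,0],0],[-1,[-0.05,-0.1,0],0],[-1,[-0.05,-0.1,0],0],[-1,[-0.05,-0.1,0],0],[-1,[-0.05,-0.1,0],0],[-1,[-0.05,-0.1,0],0]]'; python3 -c "from h import *; go(457.8,331.7,86.5,np.pi+.095)"
```

```text
clock: 6.25
eef_pos: [457.7, 332.0, 86.4]
eef_rot: [-3.142, -0.0, -3.047]
wrist_force: [0.6, -0.3, -0.8]
finger_gap: 19.6
finger_force: 25.0
t 6.25 shift cm [-0.012 -0.029 -0.008] roll -0.001 gap 19.6 F [ 0.6 -0.3 -0.8] yaw -3.0467 pos [457.7 332.   86.4]
```

```bash
python3 -m creep '[[-1,[0,0,-2],0],[-1,[0,0,-5],0],[-1,[0,0,-9],0],[-1,[0,0,-9.5],0],[-1,[0,0,-9.5],0]]'; python3 -c "from h import *; go(598.7,-21.1,181,np.pi+.075)"
```

```text
clock: 6.75
eef_pos: [457.9, 332.2, 182.2]
eef_rot: [3.141, 0.002, -3.047]
wrist_force: [0.5, 0.3, -1.9]
finger_gap: 19.9
finger_force: 25.0
t 6.75 shift cm [-10.668 -36.501   0.107] roll 0.229 gap 19.9 F [ 0.5  0.3 -1.9] yaw -3.0466 pos [457.9 332.2 182.2]
```

```bash
python3 -m creep '[[-1,[-10.7,-36.5,0],0.2],[-1,[-10.7,-36.5,0],0.2],[-1,[-10.7,-36.5,0],0.2],[-1,[-10.7,-36.5,0],0.2],[-1,[-10.7,-36.5,0],0.2],[-1,[-10.7,-36.5,0],0.2],[-1,[-10.7,-36.5,0],0.2],[-1,[-10.7,-36.5,0],0.2],[-1,[-10.7,-36.5,0],0.2],[-1,[-10.7,-36.5,0],0.2],[-1,[-10.7,-36.5,0],0.2],[-1,[-10.7,-36.5,0],0.2]]'; python3 -c "from h import *; go(598.7,-21.1,140,np.pi+.075)"
```

```text
clock: 7.95
eef_pos: [598.4, -20.0, 181.1]
eef_rot: [3.141, -0.001, -3.063]
wrist_force: [-0.4, 0.4, -0.1]
finger_gap: 20.0
finger_force: 25.0
t 7.95 shift cm [-0.02  -0.108  4.112] roll 0.046 gap 20.0 F [-0.4  0.4 -0.1] yaw -3.0626 pos [598.4 -20.  181.1]
```

Descend to just above the rim, then look before entering.

```bash
python3 -m creep '[[-1,[0,-0.1,2.5],0],[-1,[0,-0.1,4.1],0],[-1,[0,-0.1,4.2],0],[-1,[0,-0.1,4.2],0],[-1,[0,-0.1,4.2],0]]'
python3 - <<'E'
from h import *
go(598.7,-21.1,140,np.pi+.075)
p,im=shot('wrist','v1.png')
q,it=shot('scene','v1s.png')
T=(598.7,-21.1); print(w2px(p,(*T,65)),w2px(p,(*T,59)),w2px(q,(*T,59)))
a=cv2.resize(im[150:330,230:420],None,fx=2.9,fy=3,interpolation=cv2.INTER_CUBIC)[:540,:400]
u,v=w2px(q,(*T,65)).astype(int)
b=cv2.resize(it[v-45:v+45,u-33:u+33],(396,540),interpolation=cv2.INTER_CUBIC)
a=cv2.resize(im[170:305,250:350],(400,540),interpolation=cv2.INTER_CUBIC)
cv2.imwrite('pics/vz.png',np.hstack([a,b])[:,:,::-1])
E
```

```text
clock: 8.45
eef_pos: [599.2, -21.9, 140.6]
eef_rot: [-3.141, 0.002, -3.064]
wrist_force: [0.1, -0.4, -0.7]
finger_gap: 20.2
finger_force: 25.0
t 8.45 shift cm [0.048 0.087 0.062] roll 0.034 gap 20.2 F [ 0.1 -0.4 -0.7] yaw -3.0636 pos [599.2 -21.9 140.6]
[318.33686117 249.52446412] [318.31151089 247.12732021] [297.31926109 260.37115008]
```

View pics/vz.png

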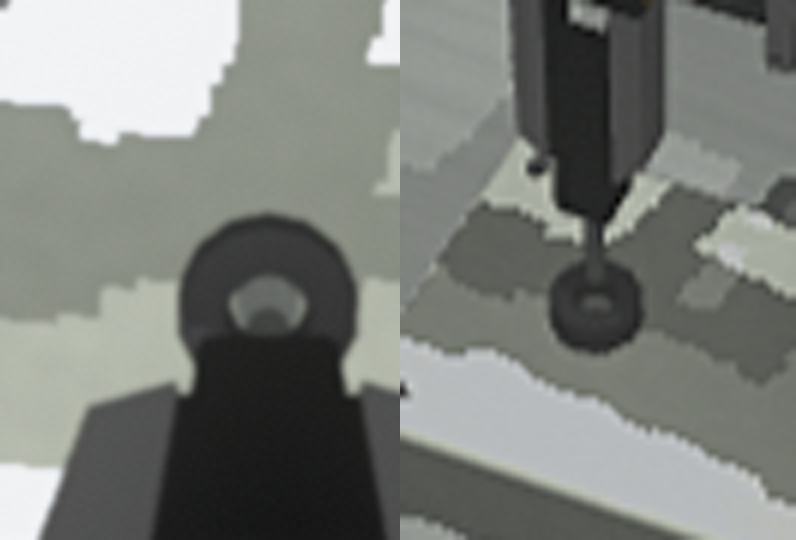

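The pin is centred sideways on the ring (267 against 268 in the crop). It sits about 1.5 mm too far in world +x, so I'll shift it and press.

```bash
python3 -m creep '[[-1,[0.15,0,0],0],[-1,[0.15,0,0],0],[-1,[0.15,0,0.6],0],[-1,[0.15,0,1.2],0],[-1,[0.15,0,1.5],0],[-1,[0.15,0,1.7],0],[-1,[0.15,0,1.8],0],[-1,[0.15,0,1.8],0]]';python3 -c "from h import *; go(598.7,-21.1,120.4,np.pi+.075)"
python3 -m creep '[[-1,[0,0,0.1],0],[-1,[0,0,0.2],0],[-1,[0,0,0.25],0],[-1,[0,0,0.25],0],[-1,[0,0,0.25],0]]';python3 -c "from h import *; go(598.7,-21.1,120.4,np.pi+.075)"
```

```text
clock: 9.35
eef_pos: [597.3, -22.4, 121.5]
eef_rot: [-3.142, -0.0, -3.064]
wrist_force: [-1.4, 0.1, 2.6]
finger_gap: 19.9
finger_force: 25.0
t 9.35 shift cm [-0.149  0.114  0.107] roll 0.029 gap 19.9 F [-1.4  0.1  2.6] yaw -3.0641 pos [597.3 -22.4 121.5]
clock: 9.85
eef_pos: [597.6, -22.4, 120.0]
eef_rot: [-3.141, 0.001, -3.064]
wrist_force: [-4.5, -0.2, 11.9]
finger_gap: 20.0
finger_force: 25.0
t 9.85 shift cm [-0.123  0.118 -0.036] roll 0.029 gap 20.0 F [-4.5 -0.2 11.9] yaw -3.0641 pos [597.6 -22.4 120. ]
```

Bottomed: 12 N at the expected depth. Now back to the holder.

```bash
python3 -m creep '[[-1,[0,0,0],0],[-1,[0,0,0],0],[-1,[0,0,-0.5],0],[-1,[0,0,-2],0],[-1,[0,0,-5],0],[-1,[0,0,-6.2],0],[-1,[0,0,-6.2],0]]';python3 -c "from h import *; go(457.7,332,182,-3.047)"
```

```text
clock: 10.55
eef_pos: [598.1, -22.4, 183.0]
eef_rot: [-3.141, 0.004, -3.064]
wrist_force: [-0.5, 0.1, -1.1]
finger_gap: 20.0
finger_force: 25.0
t 10.55 shift cm [11.256 36.423  0.037] roll -0.196 gap 20.0 F [-0.5  0.1 -1.1] yaw -3.0641 pos [598.1 -22.4 183. ]
```

```bash
python3 -m creep '[[-1,[11.3,36.4,0],-0.2],[-1,[11.3,36.4,0],-0.2],[-1,[11.3,36.4,0],-0.2],[-1,[11.3,36.4,0],-0.2],[-1,[11.3,36.4,0],-0.2],[-1,[11.3,36.4,0],-0.2],[-1,[11.3,36.4,0],-0.2],[-1,[11.3,36.4,0],-0.2],[-1,[11.3,36.4,0],-0.2],[-1,[11.3,36.4,0],-0.2],[-1,[11.3,36.4,0],-0.2],[-1,[11.3,36.4,0],-0.2]]';python3 -c "from h import *; go(457.7,332,88,-3.047)"
```

```text
clock: 11.75
eef_pos: [457.0, 330.8, 180.7]
eef_rot: [-3.141, -0.0, -3.048]
wrist_force: [-0.3, -0.3, -0.6]
finger_gap: 19.6
finger_force: 25.0
t 11.75 shift cm [-0.083  0.116  9.272] roll -0.014 gap 19.6 F [-0.3 -0.3 -0.6] yaw -3.0482 pos [457.  330.8 180.7]
```

```bash
python3 -m creep '[[-1,[-0.05,0.1,2.5],0],[-1,[-0.05,0.1,4.5],0],[-1,[-0.05,0.1,5],0],[-1,[-0.05,0.1,5],0],[-1,[-0.05,0.1,5],0]]';python3 -c "from h import *; go(457.7,332,87,-3.047)"
```

```text
clock: 12.25
eef_pos: [457.5, 332.8, 132.0]
eef_rot: [3.141, 0.001, -3.047]
wrist_force: [0.1, 0.6, -0.5]
finger_gap: 20.2
finger_force: 25.0
t 12.25 shift cm [-0.01  -0.082  4.498] roll -0.002 gap 20.2 F [ 0.1  0.6 -0.5] yaw -3.0472 pos [457.5 332.8 132. ]
```

```bash
python3 -m creep '[[-1,[0,-0.05,0.5],0],[-1,[0,-0.05,1],0],[-1,[0,-0.05,1.5],0],[-1,[0,-0.05,2],0],[-1,[0,-0.05,2.6],0],[-1,[0,-0.05,3.2],0],[-1,[0,-0.05,3.8],0],[-1,[0,-0.05,4.3],0],[-1,[0,-0.05,4.5],0],[-1,[0,-0.05,4.5],0]]';python3 -c "from h import *; go(457.7,332,87,-3.047)"
```

```text
clock: 13.25
eef_pos: [457.0, 332.4, 86.4]
eef_rot: [3.142, 0.0, -3.047]
wrist_force: [-2.4, -2.1, 5.7]
finger_gap: 19.7
finger_force: 25.0
t 13.25 shift cm [-0.061 -0.042 -0.062] roll 0.005 gap 19.7 F [-2.4 -2.1  5.7] yaw -3.0466 pos [457.  332.4  86.4]
```

```bash
python3 -m creep '[[-1,[0,0,-0.05],0],[-0.2,[0,0,-0.05],0],[-0.2,[0,0,-0.05],0],[-0.2,[0,0,-0.05],0],[-0.2,[0,0,-0.05],0],[-0.2,[0,0,-4],0],[-0.2,[0,0,-9],0],[-0.2,[0,0,-13.4],0],[1,[0,0,-13.4],0]]'; python3 -c "from h import *; go(453,-311,219,3.16);go(453,0,219,3.16)"
```

```text
clock: 14.15
eef_pos: [458.6, 333.4, 226.2]
eef_rot: [3.137, 0.009, -3.047]
wrist_force: [0.2, 0.2, 0.4]
finger_gap: 42.6
finger_force: 0.0
t 14.15 shift cm [  6.672 -64.102   0.379] roll 0.878 gap 42.6 F [0.2 0.2 0.4] yaw -3.0466 pos [458.6 333.4 226.2]
t 14.15 shift cm [  3.722 -33.143   0.543] roll 0.878 gap 42.6 F [0.2 0.2 0.4] yaw -3.0466 pos [458.6 333.4 226.2]
```

```bash
python3 -m creep '[[1,[6.7,-64.1,0.4],0.9],[1,[6.7,-64.1,0.4],0.9],[1,[6.7,-64.1,0.4],0.9],[1,[6.7,-64.1,0.4],0.9],[1,[6.7,-64.1,0.4],0.9],[1,[6.7,-64.1,0.4],0.9],[1,[6.7,-64.1,0.4],0.9],[1,[6.7,-64.1,0.4],0.9],[1,[6.7,-64.1,0.4],0.9],[1,[6.7,-64.1,0.4],0.9],[1,[6.7,-64.1,0.4],0.9],[1,[6.7,-64.1,0.4],0.9]]'; python3 -c "
from h import *; go(453,-311,219,3.16)"
```

```text
clock: 15.35
eef_pos: [450.8, -269.7, 215.7]
eef_rot: [3.141, -0.0, -3.125]
wrist_force: [1.9, 0.5, 0.3]
finger_gap: 93.9
finger_force: 0.0
t 15.35 shift cm [-0.148 -4.136 -0.335] roll -0.025 gap 93.9 F [1.9 0.5 0.3] yaw -3.1254 pos [ 450.8 -269.7  215.7]
```

```bash
python3 -m creep '[[1,[-0.15,-4.1,-0.3],0],[1,[-0.15,-4.1,-0.3],0],[1,[-0.15,-4.1,-0.3],0],[1,[-0.15,-4.1,-0.3],0],[1,[-0.15,-4.1,-0.3],0]]'
python3 - <<'E'
from h import *; import pickle
go(453,-311,219,3.16)
p,im=shot('wrist','cap2.png'); pickle.dump(p,open('wcap2.pkl','wb'))
q,it=shot('scene','s2.png')
u,v=w2px(p,(453,-311.3,50)).astype(int); print(u-40,v-50,w2px(p,(453,-311.3,32)))
a=cv2.resize(im[v-50:v+50,u-40:u+40],(480,600),interpolation=cv2.INTER_CUBIC)
b=cv2.resize(it[225:325,460:510],(300,600),interpolation=cv2.INTER_CUBIC)
cv2.imwrite('pics/cap2z.png',np.hstack([a,b])[:,:,::-1])
E
```

```text
clock: 15.85
eef_pos: [453.8, -307.4, 219.2]
eef_rot: [3.142, 0.0, -3.124]
wrist_force: [0.4, 0.0, -0.8]
finger_gap: 93.8
finger_force: 0.0
t 15.85 shift cm [ 0.089 -0.355  0.024] roll -0.007 gap 93.8 F [ 0.4  0.  -0.8] yaw -3.1238 pos [ 453.8 -307.4  219.2]
272 171 [313.01168781 217.60178706]
```

View pics/cap2z.png

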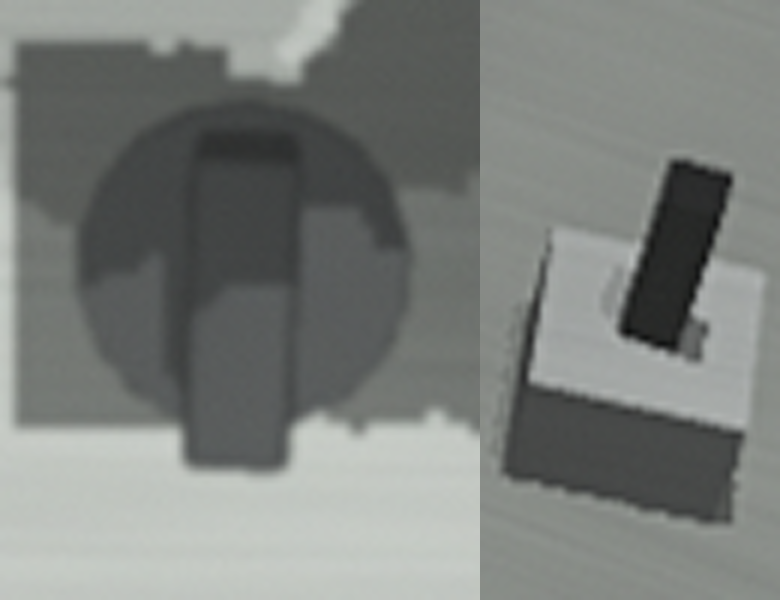

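The stylus stands seated in the holder. The cap's flange is centred at crop (243.5,267), and its bar top runs from (190,158)/(298,158) to (183,468)/(288,468).

Run:
```python
from h import *; import pickle
p=pickle.load(open('wcap2.pkl','rb'))
g=lambda u,v,z: px2w(p,272+u/6-.42,171+v/6-.42,z)
print('flange',g(243.5,267,32))
c=[g(*q,70) for q in [(190,158),(298,158),(288,468),(183,468)]]
print(np.round(c,1),np.mean(c,0))
for a,b in [(0,3),(1,2),(0,1),(3,2)]:
    d=c[b]-c[a]; print(np.linalg.norm(d),np.arctan2(d[1],d[0]))
go(453,-311.4,64,3.16)
```

```text
flange [ 450.56603478 -312.14706961   32.        ]
[[ 428.2 -319.5   70. ]
 [ 427.9 -304.3   70. ]
 [ 473.  -304.9   70. ]
 [ 473.3 -320.1   70. ]] [ 450.60487405 -312.20390767   70.        ]
45.144687549240935 -0.013355308822253588
45.13765213176385 -0.011784971928218682
15.153984080840338 1.5883288426861575
15.225051343442162 1.588650593204537
t 15.95 shift cm [ 0.096 -0.365 15.54 ] roll -0.008 gap 94.0 F [0.3 0.1 0.2] yaw -3.1239 pos [ 453.9 -307.7  219.4]
```

```bash
python3 -c "
from h import *; go(451.9,-312,100,3.145)"
```

```text
t 15.95 shift cm [ 0.207 -0.424 11.94 ] roll 0.164 gap 94.0 F [0.3 0.1 0.2] yaw -3.1239 pos [ 453.9 -307.7  219.4]
```

```bash
python3 -m creep '[[1,[0.2,-0.42,4],0.15],[1,[0.2,-0.42,9],0.15],[1,[0.2,-0.42,11.5],0.15],[1,[0.2,-0.42,12],0.15],[1,[0.2,-0.42,12],0.15],[1,[0.2,-0.42,12],0.15]]' ; python3 -c "
from h import *; go(451.9,-312,52,3.145)"
```

```text
clock: 16.55
eef_pos: [452.5, -313.2, 101.1]
eef_rot: [-3.14, 0.002, -3.138]
wrist_force: [0.6, 0.1, -0.6]
finger_gap: 94.0
finger_force: 0.0
t 16.55 shift cm [0.067 0.127 4.905] roll 0.002 gap 94.0 F [ 0.6  0.1 -0.6] yaw -3.138 pos [ 452.5 -313.2  101.1]
```

```bash
python3 -m creep '[[1,[0.06,0.1,2],0],[1,[0.06,0.1,4],0],[1,[0.06,0.1,4.8],0],[1,[0.06,0.1,4.9],0],[-1,[0.06,0.1,4.9],0],[-1,[0.06,0.1,4.9],0],[-1,[0.06,0.1,4.9],0],[-1,[0.06,0.1,4.9],0],[-1,[0.06,0.1,4.9],0],[-1,[0.06,0.1,4.9],0],[-1,[0.06,0.1,4.9],0],[-1,[0.06,0.1,4.9],0]]' 55; python3 -c "
from h import *; go(451.9,-312,52,3.145)"
```

```text
clock: 17.75
eef_pos: [451.1, -311.8, 50.2]
eef_rot: [3.142, 0.0, -3.138]
wrist_force: [-0.2, -0.4, 0.1]
finger_gap: 33.4
finger_force: 0.0
t 17.75 shift cm [-0.081 -0.02  -0.178] roll -0.001 gap 33.4 F [-0.2 -0.4  0.1] yaw -3.1383 pos [ 451.1 -311.8   50.2]
```

```bash
python3 -m creep '[[-1,[0,0,-0.1],0],[-1,[0,0,-0.1],0],[-1,[0,0,-0.1],0],[-1,[0,0,-0.1],0],[-1,[0,0,-0.1],0],[-1,[0,0,-0.1],0]]' 55; python3 -c "
from h import *; go(589.8,101.3,190,np.pi+.075)"
```

```text
clock: 18.35
eef_pos: [451.1, -311.9, 51.4]
eef_rot: [-3.141, 0.0, -3.138]
wrist_force: [-0.3, 0.8, 2.4]
finger_gap: 15.7
finger_force: 55.0
t 18.35 shift cm [-14.006  41.268 -13.866] roll -0.822 gap 15.7 F [-0.3  0.8  2.4] yaw -3.1383 pos [ 451.1 -311.9   51.4]
```

```bash
python3 -m creep '[[-1,[0,0,-3],0],[-1,[0,0,-8],0],[-1,[0,0,-11.5],0],[-1,[-14,41.3,-11.5],-0.8],[-1,[-14,41.3,-11.5],-0.8],[-1,[-14,41.3,-11.5],-0.8],[-1,[-14,41.3,-11.5],-0.8],[-1,[-14,41.3,-11.5],-0.8],[-1,[-14,41.3,-11.5],-0.8],[-1,[-14,41.3,-11.5],-0.8],[-1,[-14,41.3,-11.5],-0.8],[-1,[-14,41.3,-11.5],-0.8]]'; python3 -m creep '[[-1,[0,0,0],0],[-1,[0,0,0],0],[-1,[0,0,0],0],[-1,[0,0,0],0]]';python3 -c "
from h import *; go(589.5,101.3,135,np.pi+.075)"
```

```text
clock: 19.55
eef_pos: [589.9, 104.6, 165.8]
eef_rot: [3.141, -0.0, -3.067]
wrist_force: [0.6, -0.6, -0.8]
finger_gap: 15.6
finger_force: 55.0
clock: 19.95
eef_pos: [589.6, 100.5, 166.3]
eef_rot: [-3.142, -0.0, -3.07]
wrist_force: [-0.2, -0.3, -1.6]
finger_gap: 15.6
finger_force: 55.0
t 19.95 shift cm [2.000e-03 8.300e-02 3.126e+00] roll -0.038 gap 15.6 F [-0.2 -0.3 -1.6] yaw -3.0699 pos [589.6 100.5 166.3]
```

```bash
python3 -m creep '[[-1,[0,0.05,2],0],[-1,[0,0.05,2.9],0],[-1,[0,0.05,3],0],[-1,[0,0.05,3],0],[-1,[0,0.05,3],0]]'
python3 - <<'E'
from h import *; import pickle
go(589.5,101.3,135,np.pi+.075)
p,im=shot('wrist','p1.png'); q,it=shot('scene','p1s.png'); t,ii=shot('top','p1t.png')
X=(589.5,101.3); cv=[w2px(p,(*X,77)),w2px(q,(*X,77))]; print(cv)
u,v=cv[0].astype(int); a=cv2.resize(im[v-65:v+35,u-65:u+65],(520,400),interpolation=cv2.INTER_CUBIC); print(u-65,v-65)
u,v=cv[1].astype(int); b=cv2.resize(it[v-50:v+30,u-28:u+28],(280,400),interpolation=cv2.INTER_CUBIC);print(u-28,v-50)
cv2.imwrite('pics/p1z.png',np.hstack([a,b])[:,:,::-1])
E
```

```text
clock: 20.45
eef_pos: [590.0, 102.0, 137.0]
eef_rot: [3.142, 0.001, -3.069]
wrist_force: [-0.0, -0.1, -2.5]
finger_gap: 15.4
finger_force: 55.0
t 20.45 shift cm [ 0.052 -0.069  0.198] roll -0.024 gap 15.4 F [-0.  -0.1 -2.5] yaw -3.0686 pos [590. 102. 137.]
[array([315.9043927 , 256.32713543]), array([355.00264038, 273.34835122])]
250 191
327 223
```

View pics/p1z.png

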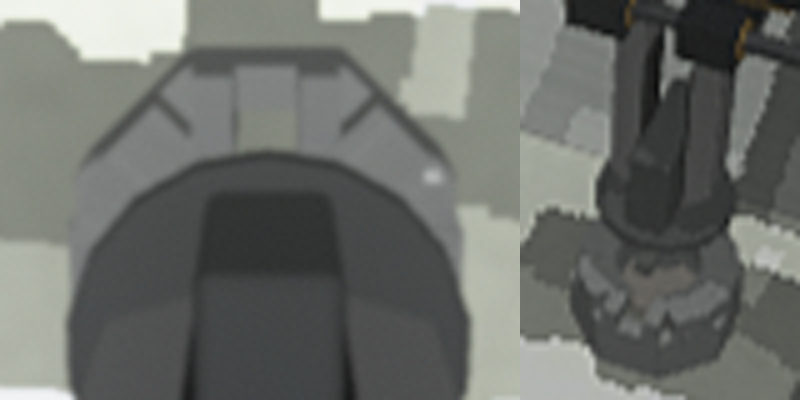

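The wrist crop shows the notch centred at x≈267, the flange at 269 and the bar at 270, all aligned sideways. The collar's near edge is at y≈72 and the flange's near edge at y≈153. I'll check the fore-aft fit.

Run:
```python
from h import *
p=manip.camera_params('wrist'); f=lambda X:((w2px(p,X)-[250,191]+.4)*4).round(0)
e=np.array([np.cos(.073),np.sin(.073),0])
P=np.array([589.5,101.3,77]); C=np.array([590,102,85.6])
print('collar edge r31',f(P-31*e),'bore edge',f(P-16.5*e),'base of collar',f(P-31*e-[0,0,32]))
for z in (26,32): print('flange edge',f(C-27*e+[0,0,z]))
print('bar top near end',f(C-23*e+[0,0,70]),'bar foot',f(C-23*e+[0,0,32]))
go(589.5,101.3,135,np.pi+.075)
```

```text
collar edge r31 [264.  68.] bore edge [264. 161.] base of collar [265.  37.]
flange edge [268. 146.]
flange edge [268. 156.]
bar top near end [268. 276.] bar foot [268. 187.]
t 20.6 shift cm [ 0.044 -0.082  0.178] roll -0.022 gap 15.6 F [-0.6 -0.1 -1.4] yaw -3.0685 pos [589.9 102.1 136.8]
```

```bash
python3 -m creep '[[-1,[-0.05,0,0.4],0],[-1,[-0.05,0,0.8],0],[-1,[-0.05,0,1.0],0],[-1,[-0.05,0,1.2],0],[-1,[-0.05,0,1.3],0],[-1,[-0.05,0,1.3],0],[-1,[-0.05,0,1.3],0]]'; python3 -c "
from h import *; print(manip.read_state()['moment']); go(589.5,101.3,116,np.pi+.075)"
```

```text
clock: 21.3
eef_pos: [590.2, 102.2, 123.3]
eef_rot: [3.142, 0.0, -3.068]
wrist_force: [0.5, 0.7, -1.4]
finger_gap: 15.7
finger_force: 55.0
[ 0.05725135 -0.14676212 -0.0186924 ]
t 21.3 shift cm [ 0.078 -0.085  0.73 ] roll -0.022 gap 15.7 F [ 0.5  0.7 -1.4] yaw -3.0685 pos [590.2 102.2 123.3]
```

```bash
python3 -m creep '[[-1,[0,0,0.2],0],[-1,[0,0,0.4],0],[-1,[0,0,0.6],0],[-1,[0,0,0.8],0],[-1,[0,0,0.8],0]]'; python3 -c "
from h import *; print(manip.read_state()['moment']); go(589.5,101.3,103,np.pi+.075)"
```

```text
clock: 21.8
eef_pos: [590.0, 102.2, 114.8]
eef_rot: [-3.142, -0.001, -3.069]
wrist_force: [-0.4, -0.1, -1.6]
finger_gap: 15.7
finger_force: 55.0
[ 0.10643886 -0.12018407  0.02679659]
t 21.8 shift cm [ 0.058 -0.083  1.183] roll -0.022 gap 15.7 F [-0.4 -0.1 -1.6] yaw -3.0685 pos [590.  102.2 114.8]
```

```bash
python3 -m creep '[[-1,[0,0,0.3],0],[-1,[0,0,0.6],0],[-1,[0,0,0.9],0],[-1,[0,0,1.1],0],[-1,[0,0,1.2],0],[-1,[0,0,1.2],0],[-1,[0,0,1.2],0]]'; python3 -c "
from h import *; print(manip.read_state()['moment']); go(589.5,101.3,102.4,np.pi+.075)"
```

```text
clock: 22.5
eef_pos: [590.3, 102.2, 104.0]
eef_rot: [3.142, 0.001, -3.068]
wrist_force: [-3.7, -0.4, 8.1]
finger_gap: 15.4
finger_force: 55.0
[-0.12166747  0.71615923 -0.03222586]
t 22.5 shift cm [ 0.092 -0.085  0.159] roll -0.021 gap 15.4 F [-3.7 -0.4  8.1] yaw -3.0684 pos [590.3 102.2 104. ]
```

```bash
python3 -m creep '[[-1,[0.04,0,0.1],0],[-1,[0.04,0,0.2],0],[-1,[0.04,0,0.3],0],[-1,[0.04,0,0.3],0],[-1,[0.04,0,0.3],0]]'; python3 -c "
from h import *; print(manip.read_state()['moment']); go(589.5,101.3,102.4,np.pi+.075)"
```

```text
clock: 23.0
eef_pos: [590.4, 102.2, 102.3]
eef_rot: [-3.142, 0.002, -3.068]
wrist_force: [-7.6, -1.4, 19.3]
finger_gap: 15.4
finger_force: 55.0
[-0.21305176  1.46313444  0.03709357]
t 23.0 shift cm [ 0.093 -0.084 -0.01 ] roll -0.021 gap 15.4 F [-7.6 -1.4 19.3] yaw -3.0684 pos [590.4 102.2 102.3]
```

```bash
python3 -m creep '[[-1,[0.04,0,-0.1],0],[-1,[0.04,0,-0.1],0.7],[-1,[0.04,0,-0.1],2],[-1,[0.04,0,-0.1],3.2],[-1,[0.04,0,-0.1],4.4],[-1,[0.04,0,-0.1],5.6],[-1,[0.04,0,-0.1],6.8],[-1,[0.04,0,-0.1],8],[-1,[0.04,0,-0.1],9],[-1,[0.04,0,-0.1],9]]'; python3 -c "
from h import *; print(manip.read_state()['moment']); go(589.5,101.3,102.4,np.pi+.075-np.radians(93))"
```

```text
clock: 24.0
eef_pos: [590.4, 102.2, 102.6]
eef_rot: [3.139, 0.002, 2.426]
wrist_force: [0.5, -0.6, 9.5]
finger_gap: 15.8
finger_force: 55.0
[-0.03697455 -0.11877668 -0.04564263]
t 24.0 shift cm [ 0.004 -0.127  0.015] roll 9.542 gap 15.8 F [ 0.5 -0.6  9.5] yaw 2.4261 pos [590.4 102.2 102.6]
```

```bash
python3 -m creep '[[-1,[0,0,0],1.2],[-1,[0,0,0],2.4],[-1,[0,0,0],3.6],[-1,[0,0,0],4.8],[-1,[0,0,0],6],[-1,[0,0,0],7],[-1,[0,0,0],8],[-1,[0,0,0],9],[-1,[0,0,0],9.4],[-1,[0,0,0],9.7],[-1,[0,0,0],9.7]]'; python3 -c "
from h import *; print(manip.read_state()['moment']); go(589.5,101.3,102.4,np.pi+.075-np.radians(93))"
```

```text
clock: 25.1
eef_pos: [590.9, 102.1, 102.6]
eef_rot: [3.137, -0.0, 1.582]
wrist_force: [4.7, -0.6, 7.2]
finger_gap: 15.6
finger_force: 55.0
[-0.12462937 -0.93629188  0.24864349]
t 25.1 shift cm [-0.081 -0.143  0.024] roll -0.128 gap 15.6 F [ 4.7 -0.6  7.2] yaw 1.5823 pos [590.9 102.1 102.6]
```

```bash
python3 -m creep '[[-1,[0,0,0.05],0.2],[-1,[0,0,0.1],0.4],[-1,[0,0,0.12],0.5],[-1,[0,0,0.12],0.5],[-1,[0,0,0.12],0.5]]'; python3 -c "
from h import *; print(manip.read_state()['moment']); go(589.5,101.3,102.4,np.pi+.075-np.radians(93))"
```

```text
clock: 25.6
eef_pos: [591.0, 102.2, 102.5]
eef_rot: [3.136, -0.0, 1.541]
wrist_force: [-1.2, -2.0, 17.6]
finger_gap: 16.0
finger_force: 55.8
[-0.32236521  0.07739115  1.02595994]
t 25.6 shift cm [-0.092 -0.145  0.009] roll -0.605 gap 16.0 F [-1.2 -2.  17.6] yaw 1.5406 pos [591.  102.2 102.5]
```

```bash
python3 -m creep '[[-1,[0,0,0.05],0],[-1,[0,0,0.08],0],[-1,[0,0,0.08],0],[-1,[0,0,0.08],0],[-1,[0,0,0.08],0]]'; python3 -c "
from h import *
s=manip.read_state(); print(s['moment'],s['wrist_force'],s['qd'].round(4)); go(589.5,101.3,102.4,np.pi+.075-np.radians(93))
shot('scene','end.png')"
```

```text
clock: 26.1
eef_pos: [591.1, 102.2, 102.4]
eef_rot: [3.136, -0.0, 1.541]
wrist_force: [-4.4, -2.2, 24.6]
finger_gap: 16.0
finger_force: 55.8
[-0.36051221  0.71134427  1.02145407] [-4.37541462 -2.153572   24.63815384] [-0.001   0.0004 -0.0003 -0.0008  0.0013 -0.0008]
t 26.1 shift cm [-0.091 -0.155 -0.001] roll -0.605 gap 16.0 F [-4.4 -2.2 24.6] yaw 1.5406 pos [591.1 102.2 102.4]
```

```bash
python3 -c "from cell import manip; print(manip.sign_off())"
```

```text
the job is handed in; nothing more can be done
None
```

I pressed the vent to its stop and put the stylus back in its holder. The cap is turned to its stop and still gripped, held flush with about 25 N. I left the relays and jar alone and handed the job in at about 26 s; the sign-off gave no verdict.

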